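# Seat the tube plate on the shaker's pins

### The job

Push the blue tube plate across the top of the laboratory shaker, back towards the fence and sideways as needed, until both of its locating holes drop over the two brass pins and it lies flat, fully down on the steel deck. Only nudge it with the fingers: do not lift it or tip it up, and leave the bottle, the beaker and the jar beside the shaker alone.

Things in the scene. Friction and masses are not known exactly. Their poses are not given: they have to be found in the camera images.
- shaker: White bench-top orbital shaker, fixed, 250 (x) x 340 (y) mm; origin on the bench under its centre; x points from its blue control panel (robot side) to the fence, y along the fence, z up. Its steel deck is 55 mm above the bench. Over x = -125 to -32 mm a grey loading ledge stands 7 mm higher (62 mm above the bench). The top is otherwise clear apart from the pins and the fence.
- pin0 (a point): Centre of the tip of the brass pin at shaker x = 50, y = -40 mm. Both pins are 10 mm across for the lower 3.5 mm, then taper to 4 mm at the tip, 7 mm above the deck (level with the ledge). The plate hides the pins; yellow lines across the fence's top and across the ledge mark both pins' y.
- pin1 (a point): Centre of the tip of the other, equal brass pin, at shaker x = 50, y = +40 mm. A plate pushed 50 mm or more to either side of the seated place slips off one pin and may catch beside it.
- ledge (a point): Middle of the grey ledge's top edge at shaker x = -32 mm, y = 0, z = 62 mm; there a straight square step runs the full width along y, down 7 mm to the steel deck.
- fence (a point): Middle of the top edge of the aluminium fence's face that looks to the control panel: an upright wall at shaker x = 101 mm, 300 mm long along y, 10 mm thick, 25 mm above the deck. With the plate square against it the holes are 1 mm beyond the pins in x, within their play, and the plate's opposite long edge is 3 mm clear of the ledge's step.
- plate: Loose blue plastic plate, 130 (x) x 180 (y) x 20 mm, about 0.45 kg, no handle, origin at the centre of its underside. Starts flat on the ledge and pin tips, short of the fence, up to 45 mm to either side, slightly turned; moderate friction. Seated: origin at shaker x = 35, y = 0, z = 55 mm, axes as the shaker's. Off the ledge but not over the pins it leans a few degrees on the pin tips.
- hole0 (a point): Centre, at the underside, of the through hole in the plate at plate x = 15, y = -40 mm, 13 mm across, with a yellow rim on top (the white dots are only wells); it belongs on pin0.
- hole1 (a point): Centre, at the underside, of the equal hole at plate x = 15, y = +40 mm; it belongs on pin1.
- reagent: Bystander: loose amber bottle, 54 mm across, 115 mm tall, on the bench on the +y side of the shaker; origin at the centre of its underside.
- beaker: Bystander: loose clear beaker, 64 mm across, 75 mm tall, on the bench on the -y side of the shaker; origin at the centre of its underside.
- jar: Bystander: loose white jar with a red cap, 48 mm across, 60 mm tall, on the bench on the -y side of the shaker; origin at the centre of its underside.
Not all that is in view belongs to the job. What is meant by the plate is not pink, and is the smaller of those in its own colour.

How it is judged:
At the end, for the whole second after the job is handed in: Each hole is centred on its own pin within 3 mm, the plate lies flat (within 0.02 rad) and at rest on the steel deck, within 1.5 mm of fully down, and the three bystanders are within 15 mm of where they started (horizontal distance between hole0 and pin0 below 0.003 m and horizontal distance between hole1 and pin1 below 0.003 m and z of each of hole0, hole1, plate in the frame of shaker below 0.0565 m and angle between plate's own z axis and vertical below 0.02 rad and linear speed of plate below 0.01 m/s and distance of each of reagent, beaker, jar from where it was at the start of the episode below 0.015 m); the robot touches nothing.
It fails at once if the plate is lifted (its centre more than 10 mm above its starting height)  (z of plate in the frame of shaker above 0.072 m).
It fails at once if the plate is tipped up by more than 0.2 rad (11 degrees) (angle between plate's own z axis and vertical above 0.2 rad).
It fails at once if a bystander is shifted by more than 15 mm or tipped (distance of any of reagent, beaker, jar from where it was at the start of the episode above 0.015 m or angle between any of reagent, beaker, jar's own z axis and vertical above 0.3 rad).
It also fails if it takes over 45 s, if anything falls off the work surface, if the arm or the gripper's body presses on something with over 40 N, if the wrist force passes 120 N, or if a joint passes its speed limit or range.

### The arm

A 6-joint arm with a two-finger parallel gripper is mounted at the origin on the work surface. World frame = base frame: x ahead of the robot, y to its left, z up, the work surface at z = 0. Lengths are in m, angles in rad, forces in N, time in s.
With the tool pointing down it reaches from about 0.25 to 0.725 m from the base axis. Payload 4 kg.
Tool frame: the origin (TCP) lies on the centre line of the jaws, within the pads' length; the fingertips stand 17 mm ahead of it and the grasp point (between the pads) lies 2 mm behind it; z points along the fingers, x is the direction in which the jaws open and shut, and the axes are right-handed (so a half turn about z gives the same grasp; the last joint's range is limited). The gripper opens to 85 mm and grips with 20 to 120 N. Pads are 22 mm wide; open, the fingers measure 114 mm over their backs; the gripper's body (76 mm by 85 mm) begins 54 mm behind the grasp point. The pads swing forward as they close: fully open they stand 13 mm farther back than shut.
Start: joints at [1.106, 0.241, 0.005, 1.335, 0, 1.571], TCP at [0.224, 0.447, 0.248] pointing down, gripper open.
Joint ranges: [-2.72, 2.72], [-1.05, 1.87], [-1.09, 1.28], [-1.99, 2.15], [-1.42, 1.44], [-3.14, 3.14]. Speed limits (rad/s): [2.79, 2.79, 3.14, 3.14, 3.14, 3.14].

### API

Orientations are given as a unit quaternion [x, y, z, w].
In Python, from workcell import bot gives the robot as it stands.
- The arm moves only by the tool jog_arm, never from a script. Its arguments are lists of equal length, an entry for each row: "jaw": the closure, from 0 (fully open) to 1 (shut); "linear": the shift along the tool's x, y, z in m, a list of three; "delta_rot": the turn, a rotation vector about the tool's x, y, z in degrees, a list of three. A call has exactly 8 rows; each row is the pose to reach, as a shift and turn from the pose commanded when the call began, along the tool's axes at that moment; what a row does not reach only later rows make up. A row lasts 1/12 s, in which the tool goes at most 41.7 mm and 7.16 degrees, less where a joint would pass 70% of its speed; a pose out of reach is approached as far as the arm can. A call with a gripper value outside its range is refused whole. The fingers move at their own pace and stop on an object; the grip force is fixed at half the most. Time passes only in rows, so rows that repeat a pose let the fingers close, or fill a call up. It gives the time, the measured TCP pose, the force and the opening at its end, in the units of the state.
- bot.get_obs(): the state, without advancing time (a new reading comes with each control period).
- bot.camera(name): name is "scene" or "top"; returns (picture, depth): 384x512x3 uint8, red, green, blue; 384x512 float32, m along the optical axis (not along the pixel's ray), 0 where there is no reading.
- bot.calibration(name): a dict with "fovy" (degrees; the focal length in pixels is half the picture's height over the tangent of half this angle, whatever the lens; pixels are square), "cx", "cy" (the principal point, pixels), "origin" and "orientation" of the camera in the world. Camera axes: x right, y down, z forward; pixel columns grow to the right and rows downward; lengths in m; the calibration is good to about 2 mm. A picture is of the moment at which its call begins. calibration takes no time and is no camera call.
- bot.job_done(): hands the job in, once; it reports no verdict.
The state is a dict: "clock": time; "joint_pos": joint angles; "joint_vel": joint speeds; "tau": joint torques, N m; "eef_pos": TCP position; "tool_rot": TCP orientation; "ft_force": force on the tool from outside, world axes, zero at the start; "ft_torque": the same for the moment, N m; "grip_width": finger opening in m.
Only numpy, scipy, OpenCV 4.12 (cv2) and the standard library are available. Lean on these libraries where they do the work, as an engineer would, in place of code of your own. Each camera call takes 0.05 s, during which the arm holds its last target.

## Working session

There is one attempt and no reset: what is moved stays moved. The work goes in short steps, Python scripts to look and compute and a tool call to move; the robot and the scene stay as the last step left them, time stands still between calls to the robot, and variables do not carry over. Pictures are saved under pics/ and viewed, and the job is handed in when it is done.

Besides the shell and the picture viewer there is one more tool, called after "Emit:" by a JSON object that holds its "op" and its "data", one argument or row to a line. jog_arm: Moves the arm, as the interface text tells. Its arguments: {"type":"object","properties":{"jaw":{"type":"array","items":{"type":"number"}},"linear":{"type":"array","items":{"type":"array","items":{"type":"number"}}},"delta_rot":{"type":"array","items":{"type":"array","items":{"type":"number"}}}},"required":["jaw","linear","delta_rot"]}

```bash
mkdir -p pics; ls
cat > h.py <<'E'
import numpy as np,cv2
from scipy.spatial.transform import Rotation as R
from workcell import bot
def cal(n):
    c=bot.calibration(n); f=192/np.tan(np.radians(c['fovy'])/2); return c,f
def pix2w(n,u,v,d):
    c,f=cal(n); p=np.array([(u-c['cx'])/f*d,(v-c['cy'])/f*d,d])
    return R.from_quat(c['orientation']).apply(p)+c['origin']
def ray_z(n,u,v,z):
    c,f=cal(n); r=R.from_quat(c['orientation']).apply([(u-c['cx'])/f,(v-c['cy'])/f,1.]); o=np.array(c['origin'])
    return o+r*(z-o[2])/r[2]
def w2pix(n,p):
    c,f=cal(n); q=R.from_quat(c['orientation']).inv().apply(np.array(p)-c['origin']); return q[0]/q[2]*f+c['cx'],q[1]/q[2]*f+c['cy']
E
python3 - <<'E'
from h import *
for n in ['scene','top']:
    im,d=bot.camera(n); cv2.imwrite(f'pics/{n}0.png',im[:,:,::-1]); np.save(f'{n}0.npy',d)
    print(n,bot.calibration(n))
print(bot.get_obs())
E
```

```text
pics
scene {'fovy': 55.4741151033795, 'cx': 260.4339079146432, 'cy': 192.17859458120233, 'origin': array([ 1.2666593 , -0.17562931,  0.70491209]), 'orientation': array([ 0.71973945,  0.54175375, -0.25291581, -0.35286201])}
top {'fovy': 43.45277350948384, 'cx': 261.2202519644887, 'cy': 187.9610116095258, 'origin': array([0.38558732, 0.04490277, 1.39647679]), 'orientation': array([ 0.71454529, -0.69784101,  0.03431659, -0.03557151])}
{'clock': 0.1, 'joint_pos': array([ 1.10598667e+00,  2.41341970e-01,  3.85004929e-03,  1.33520684e+00,
       -3.93589043e-05,  1.57080895e+00]), 'joint_vel': array([ 0.00184074, -0.00227968,  0.00230274, -0.00094974,  0.00094051,
        0.00021563]), 'tau': array([ 2.70599839e-04, -3.73137796e+01,  2.53010219e+01,  1.08480093e-02,
        8.21043585e-06, -6.08065193e-06]), 'eef_pos': array([0.2238941 , 0.44646518, 0.24749639]), 'tool_rot': array([ 8.50959049e-01,  5.25231179e-01, -7.99104616e-04,  5.16365727e-04]), 'ft_force': array([ 0.88040552, -0.73868716,  0.12822308]), 'ft_torque': array([-0.00358749, -0.01455229,  0.00038617]), 'grip_width': 0.08517317373843492}
```

View pics/top0.png

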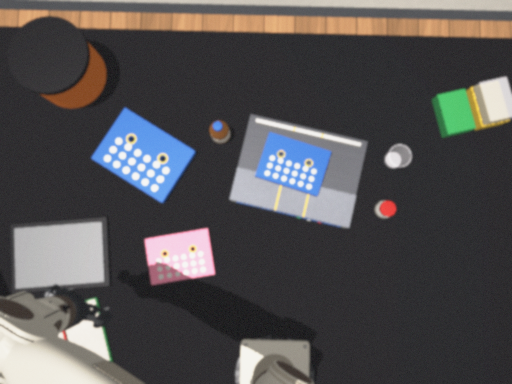

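View pics/scene0.png

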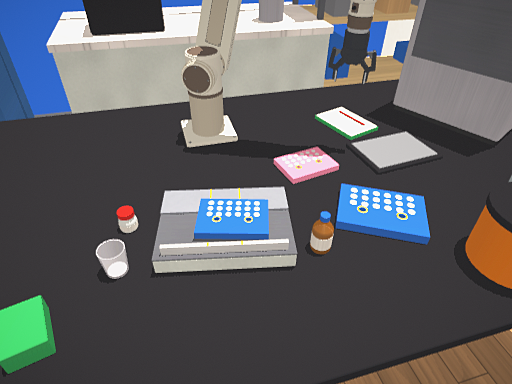

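Run:
```python
import cv2
a=cv2.imread('pics/top0.png')[105:235,220:380]; cv2.imwrite('pics/topc.png',cv2.resize(a,None,fx=4.9,fy=4.6,interpolation=cv2.INTER_CUBIC))
a=cv2.imread('pics/scene0.png')[175:280,145:305]; cv2.imwrite('pics/scenec.png',cv2.resize(a,None,fx=5,fy=5,interpolation=cv2.INTER_CUBIC))
```

```text
(no output)
```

View pics/topc.png

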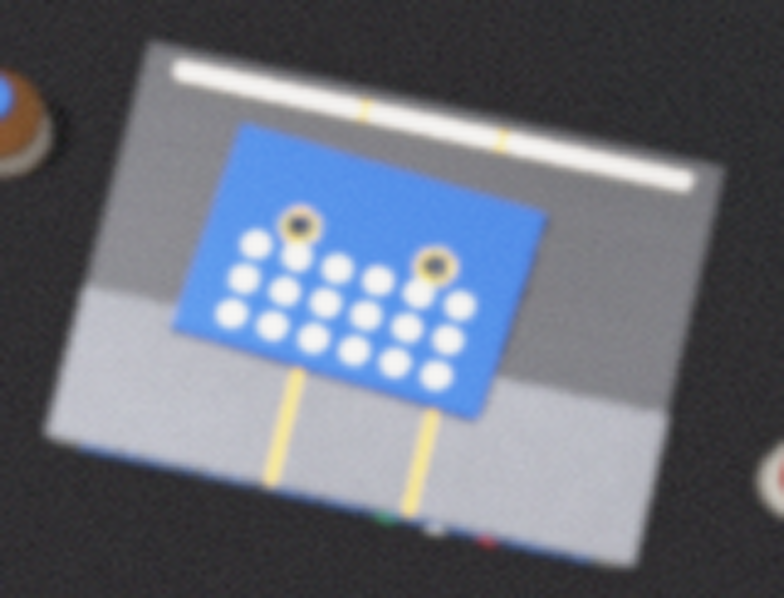

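View pics/scenec.png

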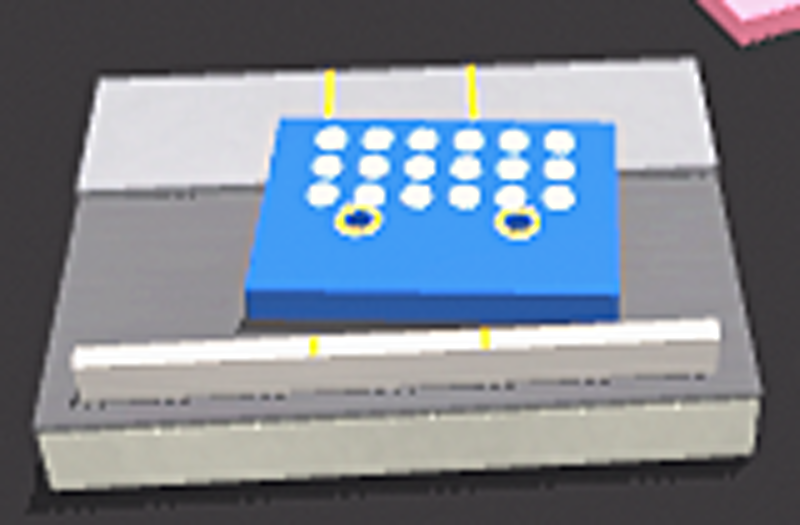

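Candidates: the small blue plate on the shaker at top (293,165), the larger blue plate at (143,155) and the pink plate at (180,256). I choose the small blue one on the shaker. The crops confirm it has two yellow-rimmed holes, with the ledge and fence lines around it.

```bash
cat >> h.py <<'E'
from scipy.optimize import least_squares
def fit(n,obj,pix,x0,z0=0):
    obj=np.array(obj,float);pix=np.array(pix,float)
    def f(q):
        P=R.from_euler('z',q[2]).apply(obj)+[q[0],q[1],z0]
        return (np.array([w2pix(n,p) for p in P])-pix).ravel()
    s=least_squares(f,x0); return s.x,s.fun.reshape(-1,2)
E
python3 - <<'E'
from h import *
S=[(106,150,80,175,71),(106,-150,80,691,181),(106,40,80,365,110),(106,-40,80,502,139),(-32,170,62,88,289),(-32,-170,62,666,411),(-125,40,62,271,485),(-125,-40,62,409,514),(125,170,55,150,42),(125,-170,55,723,165),(-125,170,62,45,435),(-125,-170,62,635,567)]
def cv(L): return np.array([(u/4.9+220-.5+.1,v/4.6+105-.5+.1) for u,v in L])
S=np.array(S,float)
q,r=fit('top',S[:,:3]/1000,cv(S[:,3:]),[.5,0,-.2]); print('shaker',q,np.degrees(q[2])); print(np.round(r,1).tolist())
P=np.array([(65,90,20,242,123),(65,-90,20,548,214),(-65,-90,20,480,418),(-65,90,20,172,328),(15,40,20,300,225),(15,-40,20,434,266)],float)
p,r=fit('top',P[:,:3]/1000,cv(P[:,3:]),[.5,0,-.2],.062); print('plate',p); print(np.round(r,1).tolist())
print('rel',R.from_euler('z',-q[2]).apply([p[0]-q[0],p[1]-q[1],0])*1000,np.degrees(p[2]-q[2]))
# same in scene
s=S.copy()
C=[(106,150,80),(106,40,80),(106,-40,80),(106,-150,80)]
px=[(719,329),(485,338),(314,346),(74,358)]
px=np.array(px)/5+[145,175]-.4
C=np.vstack([C,[(-32,170,62),(-32,-170,62),(-125,170,62),(-125,-170,62),(125,170,55),(125,-170,55)]])
px=np.vstack([px,np.array([(717,167),(80,189),(698,59),(98,78),(760,396),(37,430)])/5+[145,175]-.4])
q2,r=fit('scene',C/1000,px,q);print('shaker sc',q2,np.round(r,1).tolist())
P2=np.array([(65,90,20,619,297),(65,-90,20,247,291),(-65,-90,20,281,118),(-65,90,20,613,123),(15,40,20,518,221),(15,-40,20,359,219)],float)
p2,r=fit('scene',P2[:,:3]/1000,P2[:,3:]/5+[145,175]-.4,p,.062);print('plate sc',p2,np.round(r,1).tolist())
print('rel',R.from_euler('z',-q2[2]).apply([p2[0]-q2[0],p2[1]-q2[1],0])*1000,np.degrees(p2[2]-q2[2]))
E
```

```text
shaker [ 0.572019   -0.05527832 -0.20580332] -11.791661675510671
[[-0.1, -0.2], [0.1, 0.0], [-0.3, 0.1], [-0.1, 0.3], [-0.5, -0.5], [0.6, 0.5], [0.0, -0.2], [0.0, 0.1], [-0.2, 0.2], [0.0, 0.3], [0.5, 0.1], [-0.1, -0.7]]
plate [ 0.5864055  -0.03726859 -0.2850928 ]
[[0.1, 0.1], [-0.3, -0.3], [-0.2, 0.1], [0.0, -0.2], [0.0, 0.3], [0.4, 0.1]]
rel [10.40254989 20.56960615  0.        ] -4.542952671037067
shaker sc [ 0.57566822 -0.05347561 -0.21251763] [[0.1, 0.1], [0.3, 0.3], [0.0, 0.2], [-0.1, -0.1], [0.5, -0.4], [-0.7, -0.0], [-0.1, 0.1], [0.3, 0.2], [0.7, -0.4], [-1.0, -0.5]]
plate sc [ 0.59048303 -0.03594672 -0.28869644] [[0.3, -0.4], [-0.5, -0.2], [-0.4, -0.1], [0.6, -0.2], [0.1, 0.3], [-0.0, 0.3]]
rel [10.78430098 20.25930575  0.        ] -4.364724342742808
```

```bash
cat >> h.py <<'E'
SH=np.array([0.5738,-0.0544]);SY=-0.2085
def s2w(x,y): 
    return SH+R.from_euler('z',SY).as_matrix()[:2,:2]@(np.array([x,y])/1000)
def w2s(p): return R.from_euler('z',SY).as_matrix()[:2,:2].T@(np.array(p)[:2]-SH)*1000
def go(x,y,z,yawdeg):
    "target in shaker mm, z world m, yaw of tool x relative to shaker x (deg)"
    o=bot.get_obs(); T=R.from_quat(o['tool_rot']); 
    w=np.r_[s2w(x,y),z]
    a=SY+np.radians(yawdeg); G=R.from_matrix(np.array([[np.cos(a),np.sin(a),0],[np.sin(a),-np.cos(a),0],[0,0,-1]]))
    print('t',o['clock'],'now sh',np.round(w2s(o['eef_pos']),1),'z',round(o['eef_pos'][2],4),'F',np.round(o['ft_force'],1),'w',o['grip_width'],'target w',w.round(4))
    print('linear',np.round(T.inv().apply(w-o['eef_pos']),4),'rot',np.round(np.degrees((T.inv()*G).as_rotvec()),2))
E
python3 - <<'E'
from h import *
d=np.load('top0.npy')
for u,v in [(219,128),(398,155),(386,209),(293,165),(300,150)]:
    p=pix2w('top',u,v,d[v,u]); print(u,v,p.round(3),w2s(p).round(0))
go(11,145,0.2,0)
E
```

```text
219 128 [0.673 0.167 0.115] [ 51. 237.]
398 155 [ 0.629 -0.347  0.009] [ 115. -275.]
386 209 [ 0.468 -0.299  0.058] [ -53. -261.]
293 165 [ 0.582 -0.037  0.08 ] [ 4. 18.]
300 150 [ 0.624 -0.056  0.079] [50.  9.]
t 0.1 now sh [-446.   417.6] z 0.2475 F [ 0.9 -0.7  0.1] w 0.08517317373843492 target w [0.6146 0.0852 0.2   ]
linear [-0.1477  0.5112  0.0478] rot [7.000e-02 9.000e-02 7.531e+01]
```

Emit:
{"op": "jog_arm", "data": {
  "jaw": [0,0,0,0,0,0,0,0],
  "linear": [
    [-0.01,0.035,0],
    [-0.02,0.07,0],
    [-0.03,0.105,0],
    [-0.04,0.14,0],
    [-0.05,0.175,0],
    [-0.06,0.21,0],
    [-0.07,0.245,0],
    [-0.075,0.26,0]
  ],
  "delta_rot": [
    [0,0,5],
    [0,0,10],
    [0,0,15],
    [0,0,20],
    [0,0,25],
    [0,0,30],
    [0,0,35],
    [0,0,38]
  ]
}}

```text
clock: 0.77
eef_pos: [0.4253, 0.2605, 0.2478]
tool_rot: [0.976, 0.216, 0.0, 0.001]
ft_force: [0.2, 0.1, 0.3]
grip_width: 0.0857
```

Run:
```python
from h import *
go(11,145,0.2,0)
```

```text
t 0.7667 now sh [-210.4  277.3] z 0.2478 F [0.2 0.1 0.3] w 0.08569509413961426 target w [0.6146 0.0852 0.2   ]
linear [0.0977 0.2387 0.0481] rot [ 8.000e-02 -2.000e-02  3.688e+01]
```

Emit:
{"op": "jog_arm", "data": {
  "jaw": [0,0,0,0,0,0,0,0],
  "linear": [
    [0.014,0.034,0],
    [0.028,0.068,0],
    [0.042,0.102,0.01],
    [0.056,0.136,0.02],
    [0.07,0.17,0.03],
    [0.084,0.204,0.04],
    [0.098,0.239,0.048],
    [0.098,0.239,0.048]
  ],
  "delta_rot": [
    [0,0,5.5],
    [0,0,11],
    [0,0,16.5],
    [0,0,22],
    [0,0,27.5],
    [0,0,33],
    [0,0,36.9],
    [0,0,36.9]
  ]
}}

```text
clock: 1.43
eef_pos: [0.6166, 0.084, 0.1962]
tool_rot: [0.994, -0.105, -0.001, 0.002]
ft_force: [-0.4, 0.9, -0.8]
grip_width: 0.0853
```

Run:
```python
from h import *
go(11,145,0.074,0)
im,d=bot.camera('scene'); cv2.imwrite('pics/s1.png',im[:,:,::-1]); np.save('s1.npy',d)
a=im[60:260,160:360,::-1]; cv2.imwrite('pics/s1c.png',cv2.resize(a,None,fx=3,fy=3,interpolation=cv2.INTER_CUBIC))
o=bot.get_obs(); e=o['eef_pos']
for dz in (0,.004,.01,.017,.02): print(dz,np.round(w2pix('scene',e-[0,0,dz]),1))
```

```text
t 1.4333 now sh [ 13.2 144.3] z 0.1962 F [-0.4  0.9 -0.8] w 0.08532005963229239 target w [0.6146 0.0852 0.074 ]
linear [-0.002  -0.0011  0.1222] rot [ 0.2   0.12 -0.08]
0 [284.1 176.1]
0.004 [284.  177.5]
0.01 [283.8 179.5]
0.017 [283.7 181.9]
0.02 [283.6 182.9]
```

View pics/s1c.png

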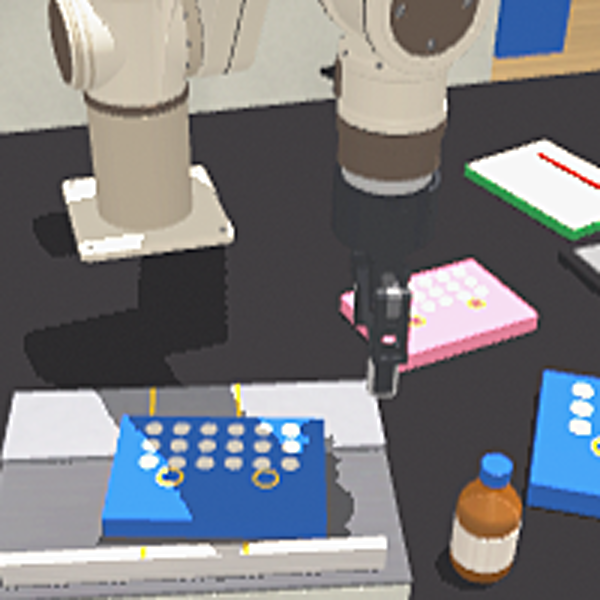

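Run:
```python
from h import *
o=bot.get_obs(); e=o['eef_pos']; T=R.from_quat(o['tool_rot'])
d=np.load('s1.npy')
for v in range(176,196,2):
    print(v,[ (np.round(T.inv().apply(pix2w('scene',u,v,d[v,u])-e)*1000).astype(int).tolist()) for u in (284,286,288,290,292)])
```

```text
176 [[70, 13, -53], [75, 9, -56], [68, 4, -50], [70, 0, -52], [69, -5, -51]]
178 [[72, 13, -49], [77, 9, -52], [74, 5, -49], [73, 0, -49], [75, -4, -50]]
180 [[73, 13, -44], [76, 9, -46], [76, 5, -46], [79, 1, -48], [76, -4, -46]]
182 [[52, 9, -22], [59, 5, -27], [690, 124, -510], [60, -3, -28], [53, -9, -22]]
184 [[51, 8, -16], [61, 5, -24], [58, 0, -21], [56, -5, -19], [55, -9, -18]]
186 [[52, 8, -11], [59, 5, -17], [58, 0, -16], [58, -5, -15], [52, -10, -10]]
188 [[54, 8, -7], [60, 4, -11], [57, -1, -9], [58, -5, -10], [-208, -66, 201]]
190 [[55, 8, -2], [58, 4, -4], [59, -1, -5], [59, -5, -5], [-195, -64, 199]]
192 [[52, 7, 6], [55, 3, 4], [52, -2, 7], [-187, -56, 201], [-185, -62, 199]]
194 [[-100, -22, 137], [-178, -42, 200], [-180, -49, 203], [-175, -54, 199], [-176, -61, 200]]
```

Emit:
{"op": "jog_arm", "data": {
  "jaw": [0,0,0,0,0,0,0,0],
  "linear": [
    [-0.002,-0.001,0.025],
    [-0.002,-0.001,0.05],
    [-0.002,-0.001,0.075],
    [-0.002,-0.001,0.095],
    [-0.002,-0.001,0.11],
    [-0.002,-0.001,0.116],
    [-0.002,-0.001,0.119],
    [-0.002,-0.001,0.12]
  ],
  "delta_rot": [
    [0,0,0],
    [0,0,0],
    [0,0,0],
    [0,0,0],
    [0,0,0],
    [0,0,0],
    [0,0,0],
    [0,0,0]
  ]
}}

```text
clock: 2.15
eef_pos: [0.6118, 0.0914, 0.0805]
tool_rot: [0.995, -0.1, -0.0, -0.0]
ft_force: [-0.3, -0.3, -0.7]
grip_width: 0.0857
```

Run:
```python
from h import *
go(11,102,0.074,0)
for n in ['scene','top']:
  im,d=bot.camera(n); np.save(n+'2.npy',d)
  a=im[120:280,145:345,::-1] if n=='scene' else im[105:235,220:380,::-1]; cv2.imwrite(f'pics/{n}2c.png',cv2.resize(a,None,fx=4,fy=3.7,interpolation=cv2.INTER_CUBIC))
```

```text
t 2.15 now sh [  7.  150.5] z 0.0805 F [-0.3 -0.3 -0.7] w 0.08565491121164405 target w [0.6057 0.0431 0.074 ]
linear [0.0036 0.0486 0.0065] rot [-0.01  0.01  0.48]
```

View pics/scene2c.png

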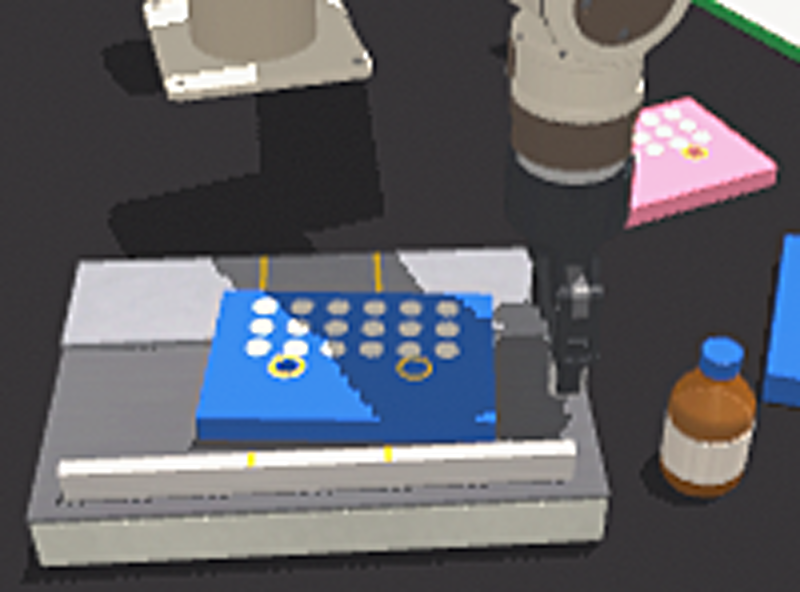

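Emit:
{"op": "jog_arm", "data": {
  "jaw": [0,0,0,0,0,0,0,0],
  "linear": [
    [0.004,0.006,0.004],
    [0.004,0.014,0.006],
    [0.004,0.021,0.006],
    [0.004,0.027,0.006],
    [0.004,0.033,0.006],
    [0.004,0.038,0.006],
    [0.004,0.042,0.006],
    [0.004,0.045,0.006]
  ],
  "delta_rot": [
    [0,0,0.5],
    [0,0,0.5],
    [0,0,0.5],
    [0,0,0.5],
    [0,0,0.5],
    [0,0,0.5],
    [0,0,0.5],
    [0,0,0.5]
  ]
}}

```text
clock: 2.92
eef_pos: [0.607, 0.0454, 0.0744]
tool_rot: [0.994, -0.105, 0.0, -0.0]
ft_force: [0.5, 1.5, -0.5]
grip_width: 0.0853
```

Emit:
{"op": "jog_arm", "data": {
  "jaw": [0,0,0,0,0,0,0,0],
  "linear": [
    [0,0,0],
    [0,0,0],
    [0,0,0],
    [0,0,0],
    [0,0,0],
    [0,0,0],
    [0,0,0],
    [0,0,0]
  ],
  "delta_rot": [
    [0,0,0],
    [0,0,0],
    [0,0,0],
    [0,0,0],
    [0,0,0],
    [0,0,0],
    [0,0,0],
    [0,0,0]
  ]
}}

```text
clock: 3.58
eef_pos: [0.607, 0.046, 0.0743]
tool_rot: [0.995, -0.105, 0.0, 0.0]
ft_force: [0.6, 0.3, 0.4]
grip_width: 0.0855
```

Run:
```python
from h import *
go(11,100,0.074,0)
for n in ['scene','top']:
  im,d=bot.camera(n); np.save(n+'3.npy',d)
  a=im[175:280,145:305,::-1] if n=='scene' else im[105:235,220:380,::-1]; cv2.imwrite(f'pics/{n}3c.png',cv2.resize(a,None,fx=5 if n=='scene' else 4.9,fy=5 if n=='scene' else 4.6,interpolation=cv2.INTER_CUBIC))
```

```text
t 3.5833 now sh [ 11.7 105.1] z 0.0743 F [0.6 0.3 0.4] w 0.08549749357886258 target w [0.6053 0.0412 0.074 ]
linear [-0.0007  0.0051  0.0003] rot [ 0.   -0.   -0.07]
```

View pics/scene3c.png

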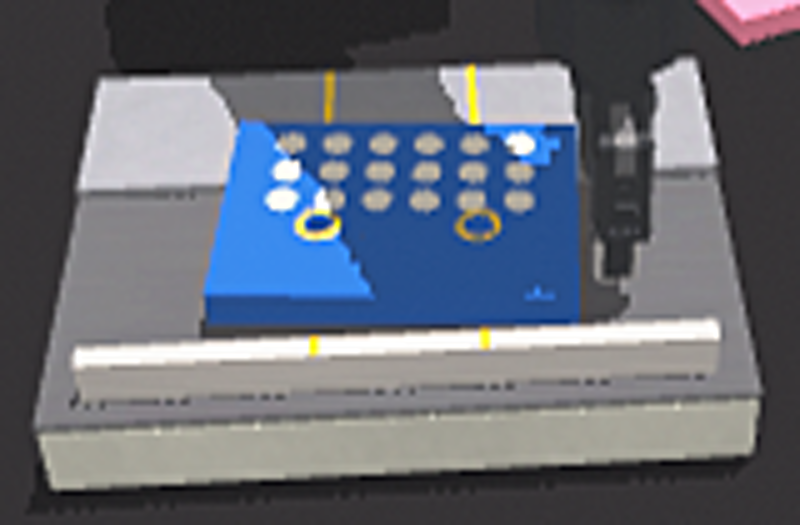

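View pics/top3c.png

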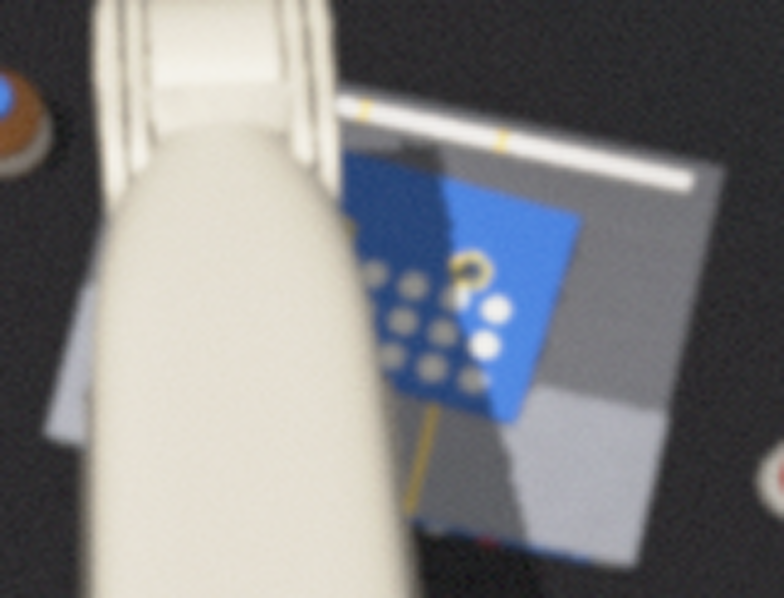

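Run:
```python
from h import *
def rep(n,P,z0=.062):
    P=np.array(P,float)
    px=P[:,3:]/5+[145,175]-.4 if n=='scene' else np.c_[P[:,3]/4.9+219.6,P[:,4]/4.6+104.6]
    q=dict(scene=[.57566822,-.05347561,-.21251763],top=[.572019,-.05527832,-.20580332])[n]
    p,r=fit(n,P[:,:3]/1000,px,q,z0)
    print(n,R.from_euler('z',-q[2]).apply([p[0]-q[0],p[1]-q[1],0])*1000,np.degrees(p[2]-q[2]),np.round(r,1).tolist())
rep('scene',[(65,-90,20,206,295),(-65,-90,20,241,120),(-65,90,20,575,124),(15,40,20,479,225),(15,-40,20,317,223),(65,90,0,579,325)])
rep('top',[(65,-90,20,581,215),(-65,-90,20,515,424),(15,-40,20,470,270)])
```

```text
scene [11.36913469  0.22355535  0.        ] -3.645553008203157 [[-0.6, -0.1], [-0.3, 0.2], [0.4, -0.2], [0.0, -0.1], [0.3, 0.1], [0.1, 0.0]]
top [11.95364324  1.02190243  0.        ] -4.057994891749742 [[-0.1, 0.3], [0.0, -0.4], [0.0, 0.1]]
```

Run:
```python
from h import *
o=bot.get_obs(); print(o['joint_pos'].round(3))
go(11,125,0.074,0)
go(-85,0,0.13,90)
go(-85,0,0.13,-90)
```

```text
[ 0.076  0.574  0.039  1.036 -0.     1.856]
t 3.6833 now sh [ 11.7 105. ] z 0.0743 F [ 1.2  0.5 -0.8] w 0.0850783675476977 target w [0.6104 0.0656 0.074 ]
linear [-0.0008 -0.02    0.0003] rot [ 0.    0.   -0.08]
t 3.6833 now sh [ 11.7 105. ] z 0.0743 F [ 1.2  0.5 -0.8] w 0.0850783675476977 target w [ 0.4906 -0.0368  0.13  ]
linear [-0.0966  0.1052 -0.0557] rot [  0.     0.   -90.08]
t 3.6833 now sh [ 11.7 105. ] z 0.0743 F [ 1.2  0.5 -0.8] w 0.0850783675476977 target w [ 0.4906 -0.0368  0.13  ]
linear [-0.0966  0.1052 -0.0557] rot [ 0.   -0.   89.92]
```

Emit:
{"op": "jog_arm", "data": {
  "jaw": [0,0,0,0,0,0,0,0],
  "linear": [
    [0,-0.012,0],
    [0,-0.02,-0.005],
    [0,-0.02,-0.035],
    [0,-0.02,-0.06],
    [-0.02,0,-0.06],
    [-0.04,0.025,-0.06],
    [-0.06,0.05,-0.06],
    [-0.08,0.075,-0.06]
  ],
  "delta_rot": [
    [0,0,0],
    [0,0,0],
    [0,0,0],
    [0,0,-3],
    [0,0,-9],
    [0,0,-16],
    [0,0,-23],
    [0,0,-30]
  ]
}}

```text
clock: 4.35
eef_pos: [0.5127, -0.0103, 0.135]
tool_rot: [0.987, 0.16, 0.001, 0.0]
ft_force: [-0.5, 0.1, 0.7]
grip_width: 0.0854
```

Run:
```python
from h import *
go(-85,0,0.13,90)
```

```text
t 4.35 now sh [-68.9  30.5] z 0.135 F [-0.5  0.1  0.7] w 0.08537914673118584 target w [ 0.4906 -0.0368  0.13  ]
linear [-0.0293  0.0182  0.0049] rot [ 5.000e-02 -6.000e-02 -5.963e+01]
```

Emit:
{"op": "jog_arm", "data": {
  "jaw": [0,0,0,0,0,0,0,0],
  "linear": [
    [-0.005,0.003,0],
    [-0.01,0.006,0],
    [-0.015,0.009,0],
    [-0.02,0.012,0],
    [-0.025,0.015,0],
    [-0.029,0.018,0],
    [-0.029,0.018,0],
    [-0.029,0.018,0]
  ],
  "delta_rot": [
    [0,0,-7],
    [0,0,-14],
    [0,0,-21],
    [0,0,-28],
    [0,0,-35],
    [0,0,-42],
    [0,0,-49],
    [0,0,-56]
  ]
}}

```text
clock: 5.02
eef_pos: [0.4915, -0.0362, 0.1349]
tool_rot: [0.797, 0.604, 0.0, 0.0]
ft_force: [0.1, 0.6, -0.5]
grip_width: 0.0852
```

Emit:
{"op": "jog_arm", "data": {
  "jaw": [0,0,0,0,0,0,0,0],
  "linear": [
    [0,0,0],
    [0,0,0],
    [0,0,0],
    [0,0,0],
    [0,0,0],
    [0,0,0],
    [0,0,0],
    [0,0,0]
  ],
  "delta_rot": [
    [0,0,-3.6],
    [0,0,-3.6],
    [0,0,-3.6],
    [0,0,-3.6],
    [0,0,-3.6],
    [0,0,-3.6],
    [0,0,-3.6],
    [0,0,-3.6]
  ]
}}

```text
clock: 5.68
eef_pos: [0.4911, -0.0368, 0.1343]
tool_rot: [0.78, 0.626, -0.0, -0.0]
ft_force: [-0.2, 0.3, -0.7]
grip_width: 0.0856
```

Run:
```python
from h import *
go(-85,0,0.074,90)
n='top'
im,d=bot.camera(n)
a=im[105:235,220:380,::-1]; cv2.imwrite(f'pics/{n}4c.png',cv2.resize(a,None,fx=4.9,fy=4.6,interpolation=cv2.INTER_CUBIC))
```

```text
t 5.6833 now sh [-84.5   0.1] z 0.1343 F [-0.2  0.3 -0.7] w 0.08557818187922354 target w [ 0.4906 -0.0368  0.074 ]
linear [-0.0001 -0.0005  0.0603] rot [-0.  -0.  -0.5]
```

View pics/top4c.png

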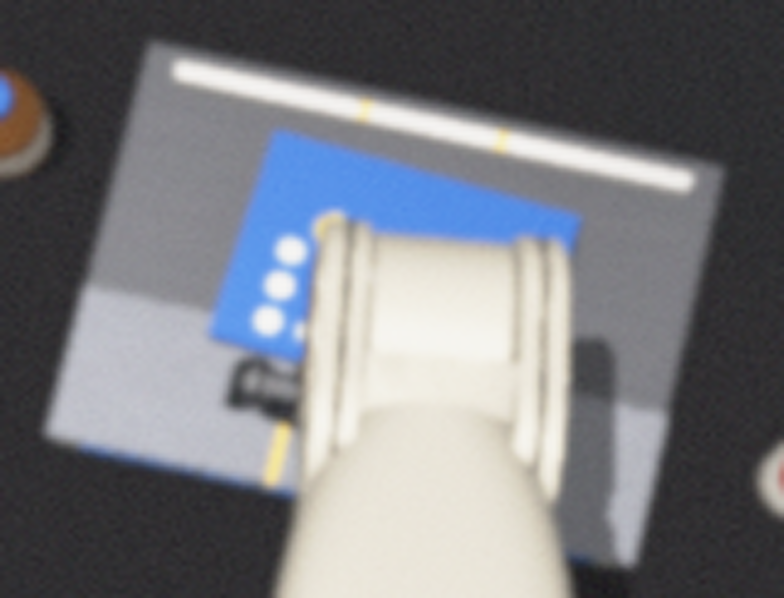

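Emit:
{"op": "jog_arm", "data": {
  "jaw": [0,0,0,0,0,0,0,0],
  "linear": [
    [0,0,0.02],
    [0,0,0.04],
    [0,0,0.055],
    [0,0,0.06],
    [0,0.005,0.06],
    [0,0.009,0.06],
    [0,0.012,0.06],
    [0,0.014,0.06]
  ],
  "delta_rot": [
    [0,0,-0.5],
    [0,0,-0.5],
    [0,0,-0.5],
    [0,0,-0.5],
    [0,0,-0.5],
    [0,0,-0.5],
    [0,0,-0.5],
    [0,0,-0.5]
  ]
}}

```text
clock: 6.4
eef_pos: [0.5066, -0.0401, 0.0755]
tool_rot: [0.777, 0.63, 0.001, 0.001]
ft_force: [0.9, -0.2, 0.8]
grip_width: 0.0854
```

Emit:
{"op": "jog_arm", "data": {
  "jaw": [0,0,0,0,0,0,0,0],
  "linear": [
    [0,0.001,0],
    [0,0.002,0],
    [0,0.003,0],
    [0,0.004,0],
    [0,0.005,0],
    [0,0.006,0],
    [0,0.007,0],
    [0,0.008,0]
  ],
  "delta_rot": [
    [0,0,0],
    [0,0,0],
    [0,0,0],
    [0,0,0],
    [0,0,0],
    [0,0,0],
    [0,0,0],
    [0,0,0]
  ]
}}

```text
clock: 7.07
eef_pos: [0.5123, -0.0417, 0.0742]
tool_rot: [0.777, 0.63, -0.0, -0.0]
ft_force: [-2.8, -1.0, 2.0]
grip_width: 0.0853
```

```bash
cat > look.py <<'E'
from h import *
import sys
go(float(sys.argv[2]),0,0.074,90)
for n in ['scene','top']:
  im,d=bot.camera(n); np.save(n+sys.argv[1]+'.npy',d)
  a=im[175:280,145:305,::-1] if n=='scene' else im[105:235,220:380,::-1]; cv2.imwrite(f'pics/{n}{sys.argv[1]}c.png',cv2.resize(a,None,fx=5 if n=='scene' else 4.9,fy=5 if n=='scene' else 4.6,interpolation=cv2.INTER_CUBIC))
E
cat >> h.py <<'E'
def rep(n,P,z0=.062):
    P=np.array(P,float)
    px=P[:,3:]/5+[145,175]-.4 if n=='scene' else np.c_[P[:,3]/4.9+219.6,P[:,4]/4.6+104.6]
    q=dict(scene=[.57566822,-.05347561,-.21251763],top=[.572019,-.05527832,-.20580332])[n]
    p,r=fit(n,P[:,:3]/1000,px,q,z0)
    print(n,R.from_euler('z',-q[2]).apply([p[0]-q[0],p[1]-q[1],0])*1000,np.degrees(p[2]-q[2]),np.round(r,1).tolist())
E
python3 look.py 5 -40
```

```text
t 7.0667 now sh [-62.8  -0.3] z 0.0742 F [-2.8 -1.   2. ] w 0.08534490036482376 target w [ 0.5347 -0.0461  0.074 ]
linear [0.0003 0.0228 0.0002] rot [-0.04  0.03  0.  ]
```

View pics/top5c.png

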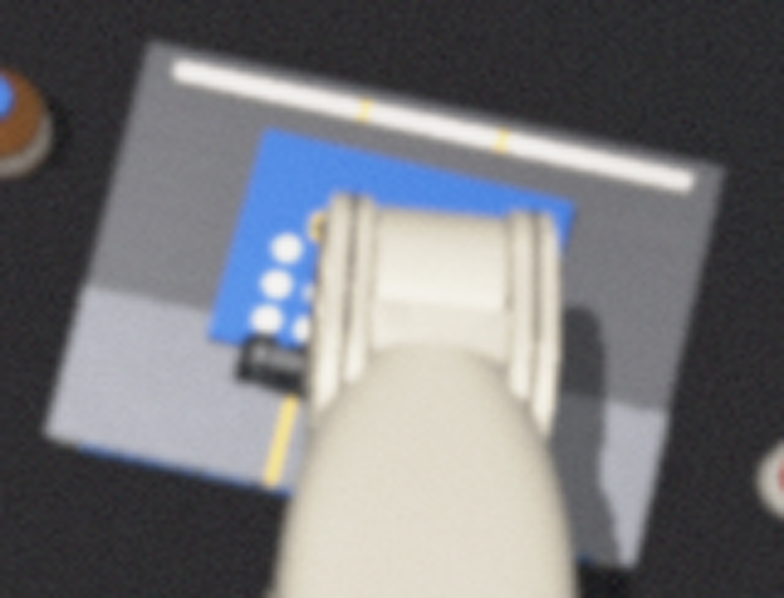

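View pics/scene5c.png

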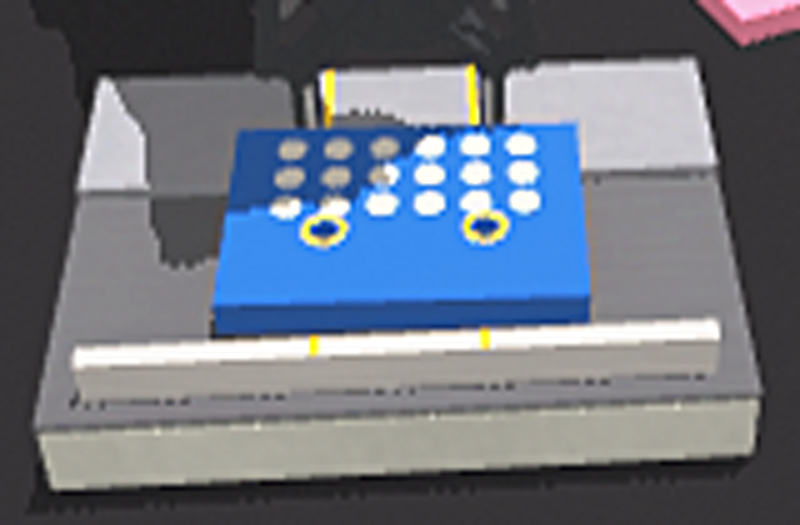

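Run:
```python
from h import *
rep('scene',[(65,-90,20,213,307),(65,90,20,591,298),(-65,-90,20,240,128),(-65,90,20,578,122),(15,40,20,486,227),(15,-40,20,324,230)])
rep('top',[(65,90,20,267,129),(65,-90,20,574,203),(-65,90,20,210,339)])
```

```text
scene [15.2780837   2.97247178  0.        ] -1.604034699133833 [[-0.1, -0.4], [0.1, -0.3], [-0.2, 0.2], [0.1, 0.3], [0.0, 0.1], [0.2, 0.1]]
top [14.45017651  2.36687639  0.        ] -1.0950177812457362 [[-0.2, 0.3], [0.3, -0.0], [-0.1, -0.2]]
```

Emit:
{"op": "jog_arm", "data": {
  "jaw": [0,0,0,0,0,0,0,0],
  "linear": [
    [0,0.0015,0],
    [0,0.003,0],
    [0,0.0045,0],
    [0,0.006,0],
    [0,0.007,0],
    [0,0.008,0],
    [0,0.009,0],
    [0,0.009,0]
  ],
  "delta_rot": [
    [0,0,0],
    [0,0,0],
    [0,0,0],
    [0,0,0],
    [0,0,0],
    [0,0,0],
    [0,0,0],
    [0,0,0]
  ]
}}

```text
clock: 7.83
eef_pos: [0.5218, -0.0433, 0.0742]
tool_rot: [0.777, 0.63, 0.0, 0.0]
ft_force: [-1.1, 0.3, -1.4]
grip_width: 0.0856
```

```bash
python3 look.py 6 -40
```

```text
t 7.8333 now sh [-53.1   0.1] z 0.0742 F [-1.1  0.3 -1.4] w 0.08558980695336674 target w [ 0.5347 -0.0461  0.074 ]
linear [-0.0001  0.0131  0.0002] rot [ 0.03 -0.01  0.03]
```

View pics/top6c.png

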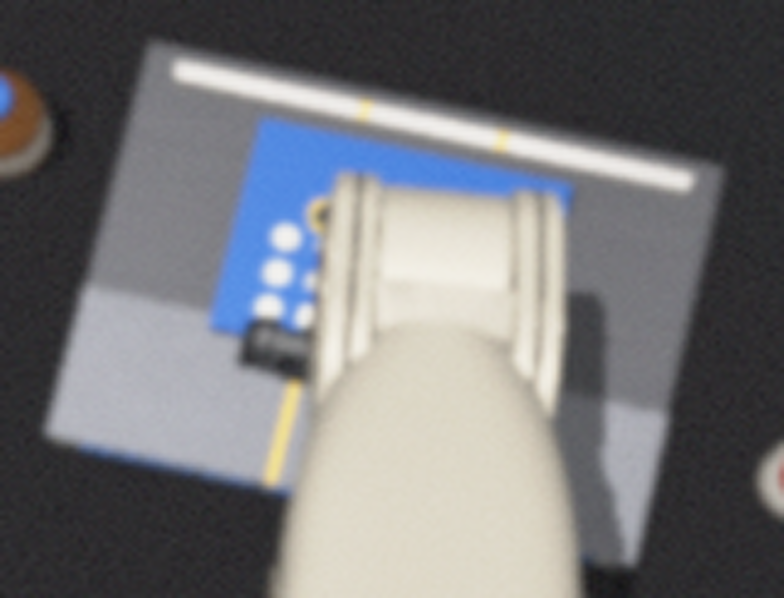

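View pics/scene6c.png

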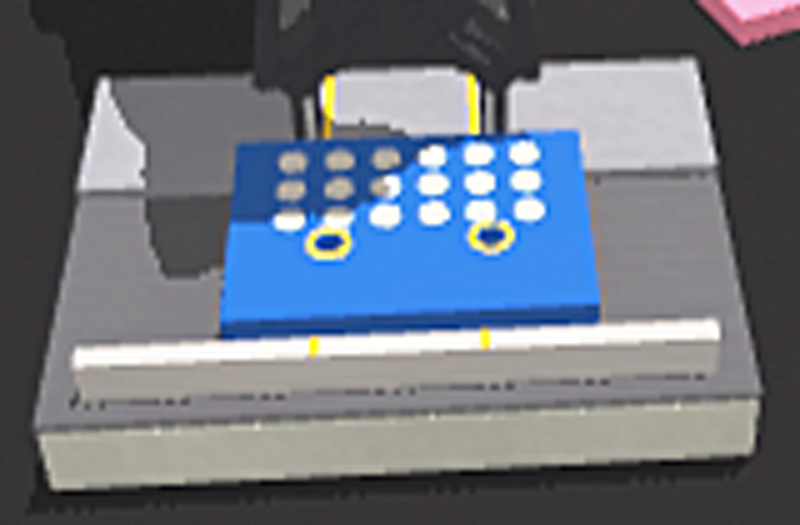

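Run:
```python
from h import *
rep('scene',[(65,-90,20,222,320),(65,90,20,601,306),(-65,-90,20,238,143),(-65,90,20,580,131),(15,40,20,492,236),(15,-40,20,329,242)])
rep('top',[(65,90,20,264,118),(65,-90,20,574,185),(-65,90,20,210,329)])
go(22,125,.13,0)
```

```text
scene [23.35932352  5.38553568  0.        ] 0.026186468817808648 [[-0.5, 0.2], [0.1, -0.3], [0.1, -0.2], [0.1, -0.2], [0.1, 0.2], [0.2, 0.2]]
top [22.64530776  4.20640691  0.        ] 0.09004571237709977 [[-0.2, 0.2], [-0.0, 0.1], [0.2, -0.3]]
t 7.9333 now sh [-53.1   0. ] z 0.0743 F [-0.9  0.6 -2.1] w 0.08544384144496488 target w [0.6212 0.0633 0.13  ]
linear [ 0.1249  0.0752 -0.0557] rot [ 2.000e-02 -4.000e-02  9.002e+01]
```

Emit:
{"op": "jog_arm", "data": {
  "jaw": [0,0,0,0,0,0,0,0],
  "linear": [
    [0,-0.01,0],
    [0,-0.018,-0.005],
    [0,-0.018,-0.035],
    [0,-0.018,-0.06],
    [0.025,-0.01,-0.06],
    [0.05,0,-0.06],
    [0.075,0.02,-0.06],
    [0.1,0.04,-0.06]
  ],
  "delta_rot": [
    [0,0,0],
    [0,0,0],
    [0,0,0],
    [0,0,4],
    [0,0,11],
    [0,0,18],
    [0,0,25],
    [0,0,32]
  ]
}}

```text
clock: 8.6
eef_pos: [0.5824, 0.0471, 0.1358]
tool_rot: [0.922, 0.388, 0.001, 0.001]
ft_force: [0.5, 0.4, -0.2]
grip_width: 0.0853
```

Run:
```python
from h import *
go(20,130,0.13,0)
```

```text
t 8.6 now sh [-12.6 101.1] z 0.1358 F [ 0.5  0.4 -0.2] w 0.08534557236082904 target w [0.6203 0.0686 0.13  ]
linear [0.0419 0.0121 0.0059] rot [ 4.000e-02 -1.600e-01  5.765e+01]
```

Emit:
{"op": "jog_arm", "data": {
  "jaw": [0,0,0,0,0,0,0,0],
  "linear": [
    [0.01,0.003,0],
    [0.02,0.006,0],
    [0.03,0.009,0],
    [0.042,0.012,0],
    [0.042,0.012,0],
    [0.042,0.012,0],
    [0.042,0.012,0],
    [0.042,0.012,0]
  ],
  "delta_rot": [
    [0,0,7],
    [0,0,14],
    [0,0,21],
    [0,0,28],
    [0,0,35],
    [0,0,42],
    [0,0,49],
    [0,0,55.5]
  ]
}}

```text
clock: 9.27
eef_pos: [0.6196, 0.0683, 0.135]
tool_rot: [0.996, -0.085, 0.001, -0.0]
ft_force: [0.6, -0.0, -0.1]
grip_width: 0.0855
```

Emit:
{"op": "jog_arm", "data": {
  "jaw": [0,0,0,0,0,0,0,0],
  "linear": [
    [0,0,0],
    [0,0,0],
    [0,0,0],
    [0,0,0],
    [0,0,0],
    [0,0,0],
    [0,0,0],
    [0,0,0]
  ],
  "delta_rot": [
    [0,0,1],
    [0,0,1],
    [0,0,1],
    [0,0,1],
    [0,0,1],
    [0,0,1],
    [0,0,1],
    [0,0,1]
  ]
}}

```text
clock: 9.93
eef_pos: [0.619, 0.0681, 0.1343]
tool_rot: [0.996, -0.091, -0.0, 0.0]
ft_force: [0.4, 0.6, -0.4]
grip_width: 0.0854
```

Run:
```python
from h import *
go(20,130,0.074,0)
go(20,101,0.074,0)
```

```text
t 9.9333 now sh [ 18.9 129.2] z 0.1343 F [ 0.4  0.6 -0.4] w 0.08539518949420653 target w [0.6203 0.0686 0.074 ]
linear [ 0.0011 -0.0008  0.0603] rot [0.   0.   1.53]
t 9.9333 now sh [ 18.9 129.2] z 0.1343 F [ 0.4  0.6 -0.4] w 0.08539518949420653 target w [0.6143 0.0403 0.074 ]
linear [0.0004 0.0282 0.0603] rot [0.   0.   1.53]
```

Emit:
{"op": "jog_arm", "data": {
  "jaw": [0,0,0,0,0,0,0,0],
  "linear": [
    [0,0,0.025],
    [0,0,0.045],
    [0,0,0.06],
    [0,0.005,0.06],
    [0,0.012,0.06],
    [0,0.016,0.06],
    [0,0.018,0.06],
    [0,0.019,0.06]
  ],
  "delta_rot": [
    [0,0,1.5],
    [0,0,1.5],
    [0,0,1.5],
    [0,0,1.5],
    [0,0,1.5],
    [0,0,1.5],
    [0,0,1.5],
    [0,0,1.5]
  ]
}}

```text
clock: 10.6
eef_pos: [0.6165, 0.0487, 0.0759]
tool_rot: [0.995, -0.104, 0.001, -0.0]
ft_force: [0.3, -0.5, -0.1]
grip_width: 0.0858
```

Emit:
{"op": "jog_arm", "data": {
  "jaw": [0,0,0,0,0,0,0,0],
  "linear": [
    [0,0.001,0],
    [0,0.0025,0],
    [0,0.004,0],
    [0,0.0055,0],
    [0,0.007,0],
    [0,0.008,0],
    [0,0.009,0],
    [0,0.009,0]
  ],
  "delta_rot": [
    [0,0,0],
    [0,0,0],
    [0,0,0],
    [0,0,0],
    [0,0,0],
    [0,0,0],
    [0,0,0],
    [0,0,0]
  ]
}}

```text
clock: 11.27
eef_pos: [0.614, 0.0409, 0.0746]
tool_rot: [0.995, -0.104, 0.0, -0.0]
ft_force: [0.6, 2.8, 1.4]
grip_width: 0.0855
```

```bash
python3 look.py 7 0; python3 -c "
from h import *
go(20,101,.074,0)"
```

```text
t 11.2667 now sh [ 19.6 101.5] z 0.0746 F [0.6 2.8 1.4] w 0.08550788338974866 target w [ 0.5738 -0.0544  0.074 ]
linear [-0.0196  0.1015  0.0005] rot [-0.000e+00 -6.000e-02 -8.998e+01]
t 11.3667 now sh [ 19.6 101.5] z 0.0746 F [0.4 2.6 1.8] w 0.08527390818899044 target w [0.6143 0.0403 0.074 ]
linear [0.0004 0.0005 0.0006] rot [-0.03 -0.03  0.02]
```

View pics/top7c.png

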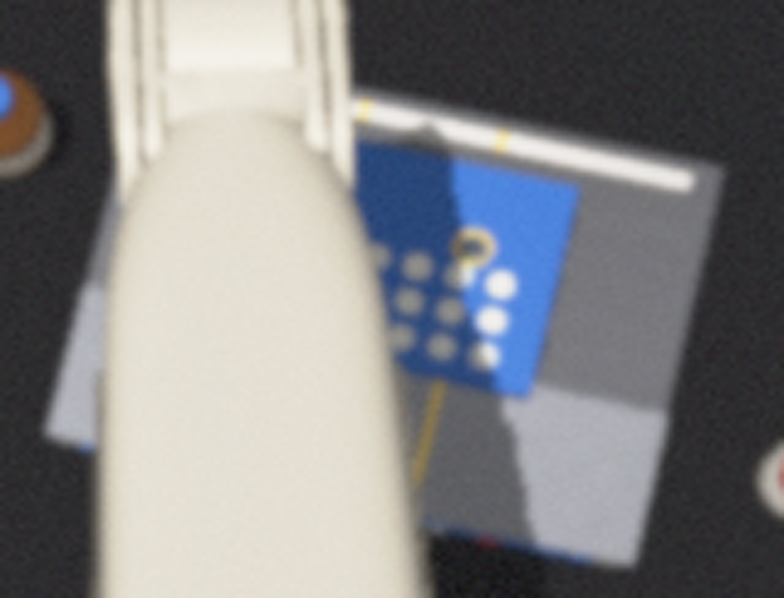

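View pics/scene7c.png

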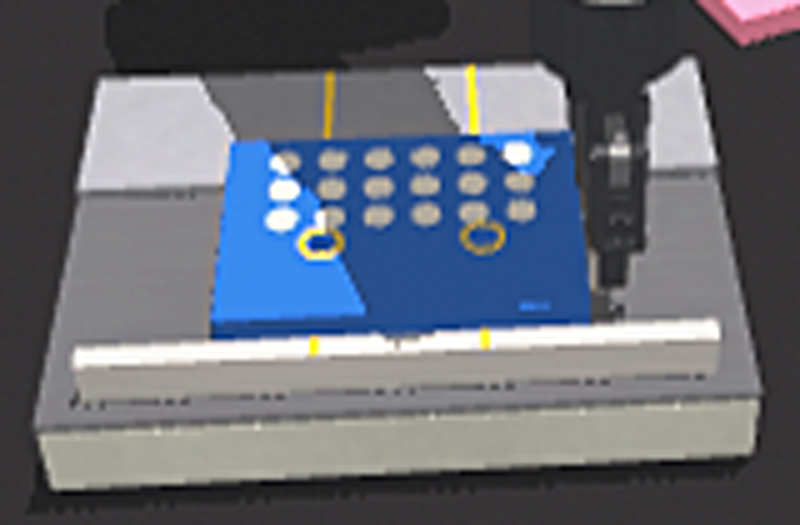

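Run:
```python
from h import *
rep('scene',[(65,-90,20,212,320),(-65,-90,20,232,142),(-65,90,20,571,131),(15,40,20,483,237),(15,-40,20,321,242)])
rep('top',[(65,-90,20,580,185),(-65,-90,20,531,399),(15,-40,20,473,248)])
```

```text
scene [22.91175073  1.20187073  0.        ] -0.05673995839775019 [[-0.3, 0.1], [-0.2, -0.1], [0.3, -0.2], [0.2, -0.1], [0.1, 0.2]]
top [22.27968353  0.87861048  0.        ] 0.29536579797327134 [[-0.2, 0.4], [-0.0, -0.5], [0.2, 0.1]]
```

Emit:
{"op": "jog_arm", "data": {
  "jaw": [0,0,0,0,0,0,0,0],
  "linear": [
    [0,0.0005,0],
    [0,0.001,0],
    [0,0.0015,0],
    [0,0.0015,0],
    [0,0.0015,0],
    [0,-0.008,0],
    [0,-0.02,0],
    [0,-0.025,-0.01]
  ],
  "delta_rot": [
    [0,0,0],
    [0,0,0],
    [0,0,0],
    [0,0,0],
    [0,0,0],
    [0,0,0],
    [0,0,0],
    [0,0,0]
  ]
}}

```text
clock: 12.03
eef_pos: [0.6171, 0.0662, 0.0819]
tool_rot: [0.995, -0.103, -0.003, 0.001]
ft_force: [-0.4, 1.5, -0.2]
grip_width: 0.0852
```

Run:
```python
from h import *
go(-75,0,0.13,90)
```

```text
t 12.0333 now sh [ 17.4 126.9] z 0.0819 F [-0.4  1.5 -0.2] w 0.08519246272408279 target w [ 0.5004 -0.0389  0.13  ]
linear [-0.0928  0.1269 -0.0474] rot [ -0.14   0.31 -89.93]
```

Emit:
{"op": "jog_arm", "data": {
  "jaw": [0,0,0,0,0,0,0,0],
  "linear": [
    [0,0,-0.025],
    [0,0,-0.05],
    [-0.015,0.01,-0.05],
    [-0.03,0.02,-0.05],
    [-0.045,0.04,-0.05],
    [-0.06,0.06,-0.05],
    [-0.075,0.08,-0.05],
    [-0.09,0.1,-0.05]
  ],
  "delta_rot": [
    [0,0,0],
    [0,0,-5],
    [0,0,-12],
    [0,0,-19],
    [0,0,-26],
    [0,0,-33],
    [0,0,-40],
    [0,0,-47]
  ]
}}

```text
clock: 12.7
eef_pos: [0.5093, -0.0143, 0.1348]
tool_rot: [0.952, 0.305, -0.0, 0.0]
ft_force: [-0.9, 0.3, 0.2]
grip_width: 0.0856
```

Run:
```python
from h import *
go(-75,0,0.13,90)
```

```text
t 12.7 now sh [-71.4  25.9] z 0.1348 F [-0.9  0.3  0.2] w 0.08557048978036531 target w [ 0.5004 -0.0389  0.13  ]
linear [-0.0215  0.0148  0.0048] rot [ 3.000e-02  4.000e-02 -4.257e+01]
```

Emit:
{"op": "jog_arm", "data": {
  "jaw": [0,0,0,0,0,0,0,0],
  "linear": [
    [-0.005,0.003,0],
    [-0.01,0.007,0],
    [-0.015,0.011,0],
    [-0.021,0.014,0],
    [-0.021,0.014,0],
    [-0.021,0.014,0],
    [-0.021,0.014,0],
    [-0.021,0.014,0]
  ],
  "delta_rot": [
    [0,0,-7],
    [0,0,-14],
    [0,0,-21],
    [0,0,-28],
    [0,0,-35],
    [0,0,-41],
    [0,0,-41],
    [0,0,-41]
  ]
}}

```text
clock: 13.37
eef_pos: [0.5012, -0.0374, 0.1347]
tool_rot: [0.788, 0.615, -0.0, 0.0]
ft_force: [-0.1, -0.2, 0.8]
grip_width: 0.0856
```

```bash
python3 look.py 8 -75
```

```text
t 13.3667 now sh [-74.6   1.6] z 0.1347 F [-0.1 -0.2  0.8] w 0.08561762929044105 target w [ 0.5004 -0.0389  0.074 ]
linear [-0.0016 -0.0004  0.0607] rot [ 0.01  0.02 -2.11]
```

View pics/scene8c.png

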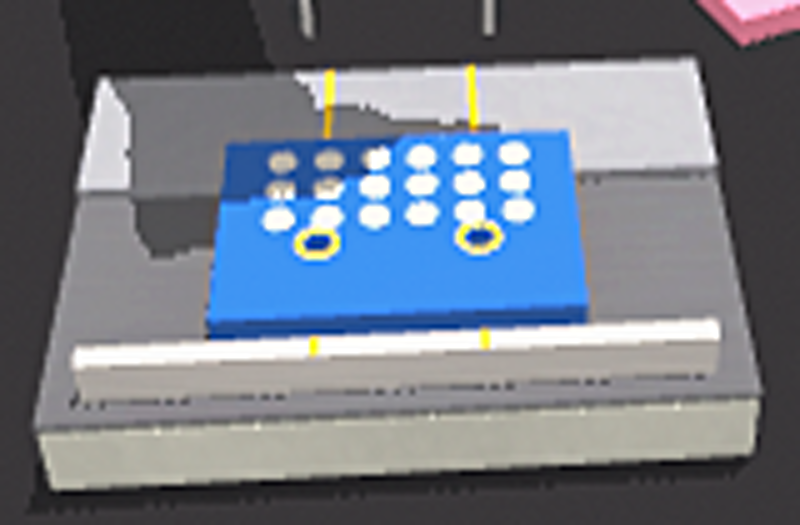

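Run:
```python
from h import *
rep('scene',[(65,-90,20,207,321),(65,90,20,588,306),(-65,-90,20,227,143),(-65,90,20,568,130),(15,40,20,479,237),(15,-40,20,317,242)])
```

```text
scene [23.15265576 -0.90156759  0.        ] -0.014235392677858913 [[-0.2, -0.0], [0.0, -0.2], [-0.1, -0.2], [0.1, 0.0], [0.1, 0.0], [0.0, 0.3]]
```

View pics/top8c.png

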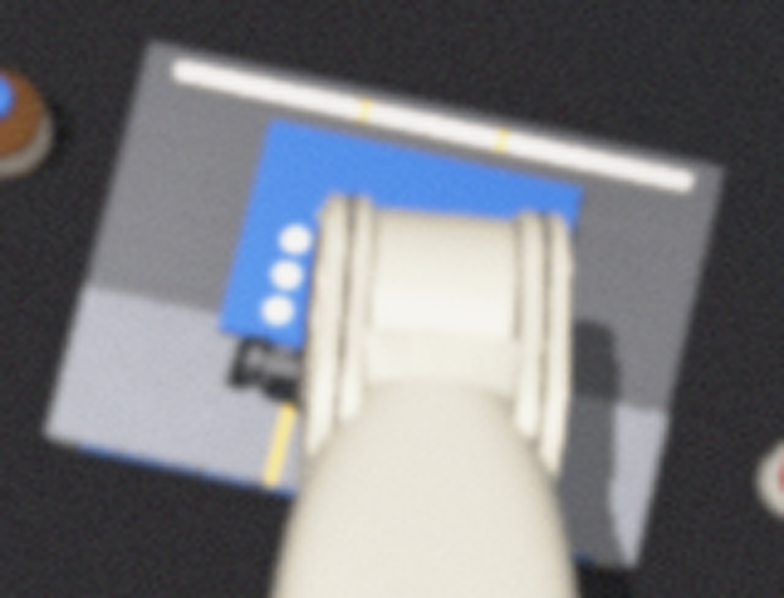

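Emit:
{"op": "jog_arm", "data": {
  "jaw": [0,0,0,0,0,0,0,0],
  "linear": [
    [-0.001,0,0.02],
    [-0.0015,0,0.045],
    [-0.0015,0,0.06],
    [-0.0015,0.005,0.061],
    [-0.0015,0.01,0.061],
    [-0.0015,0.014,0.061],
    [-0.0015,0.017,0.061],
    [-0.0015,0.019,0.061]
  ],
  "delta_rot": [
    [0,0,-2],
    [0,0,-2],
    [0,0,-2],
    [0,0,-2],
    [0,0,-2],
    [0,0,-2],
    [0,0,-2],
    [0,0,-2]
  ]
}}

```text
clock: 14.13
eef_pos: [0.5209, -0.0439, 0.0746]
tool_rot: [0.777, 0.63, 0.001, 0.001]
ft_force: [-0.0, 0.0, -0.0]
grip_width: 0.0855
```

Emit:
{"op": "jog_arm", "data": {
  "jaw": [0,0,0,0,0,0,0,0],
  "linear": [
    [0,0.001,0],
    [0,0.003,0],
    [0,0.004,0],
    [0,0.005,0],
    [0,0.006,0],
    [0,0.007,0],
    [0,0.008,0],
    [0,0.009,0]
  ],
  "delta_rot": [
    [0,0,0],
    [0,0,0],
    [0,0,0],
    [0,0,0],
    [0,0,0],
    [0,0,0],
    [0,0,0],
    [0,0,0]
  ]
}}

```text
clock: 14.8
eef_pos: [0.5278, -0.0455, 0.0732]
tool_rot: [0.777, 0.63, -0.0, -0.0]
ft_force: [-3.4, 0.5, 2.0]
grip_width: 0.0858
```

```bash
python3 look.py 9 -40
```

```text
t 14.8 now sh [-46.8  -0.9] z 0.0732 F [-3.4  0.5  2. ] w 0.08579256852121962 target w [ 0.5347 -0.0461  0.074 ]
linear [ 0.0009  0.0068 -0.0008] rot [-0.02 -0.    0.02]
```

View pics/scene9c.png

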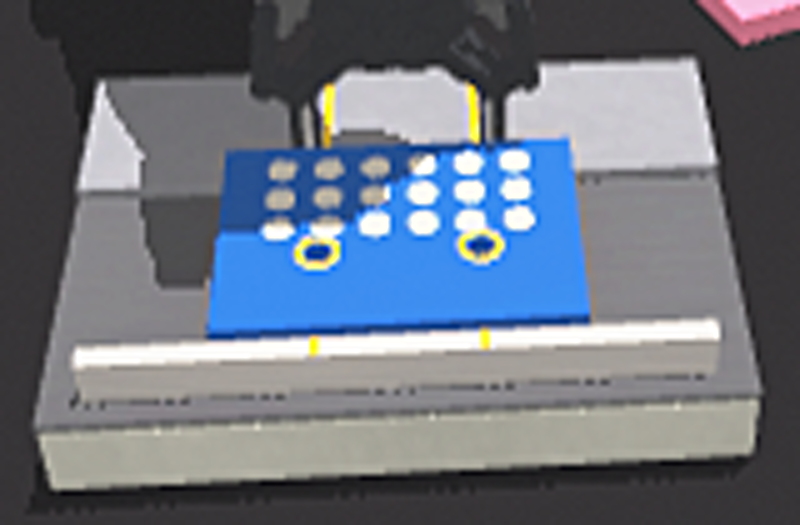

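Emit:
{"op": "jog_arm", "data": {
  "jaw": [0,0,0,0,0,0,0,0],
  "linear": [
    [0,0.001,0],
    [0,0.002,0],
    [0,0.003,0],
    [0,0.004,0],
    [0,0.005,0],
    [0,0.006,0],
    [0,0.0065,0],
    [0,0.0065,0]
  ],
  "delta_rot": [
    [0,0,0],
    [0,0,0],
    [0,0,0],
    [0,0,0],
    [0,0,0],
    [0,0,0],
    [0,0,0],
    [0,0,0]
  ]
}}

```text
clock: 15.57
eef_pos: [0.5335, -0.0469, 0.0731]
tool_rot: [0.777, 0.63, -0.001, -0.001]
ft_force: [-3.9, 1.1, 2.0]
grip_width: 0.0854
```

```bash
python3 look.py 10 -40
```

```text
t 15.5667 now sh [-40.9  -1. ] z 0.0731 F [-3.9  1.1  2. ] w 0.08540828501486 target w [ 0.5347 -0.0461  0.074 ]
linear [ 0.001   0.0009 -0.0009] rot [-0.09  0.01  0.  ]
```

View pics/scene10c.png

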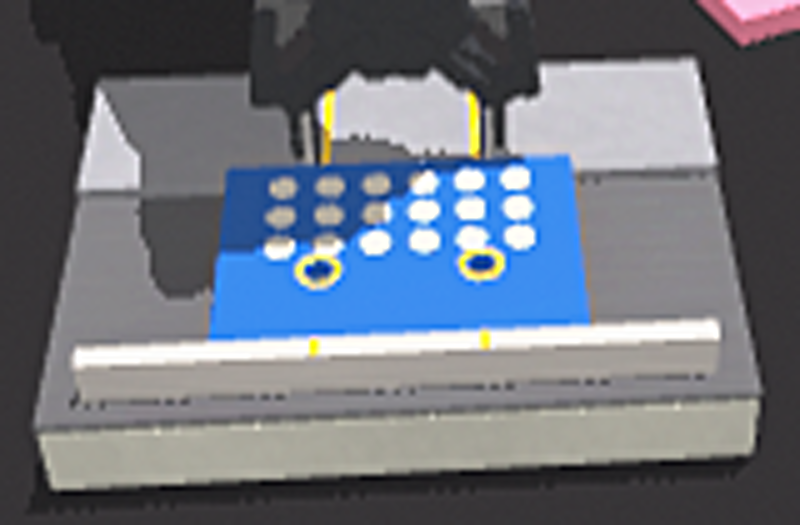

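```bash
cat > dep.py <<'E'
from h import *
import sys
k=sys.argv[1]
im,d=bot.camera('scene')
ref=np.load('scene0.npy')
def plane(d,us,vs):
    P=np.array([pix2w('scene',u,v,d[v,u]) for u in us for v in vs if d[v,u]>0])
    S=np.array([np.r_[w2s(p),p[2]*1000] for p in P])
    A=np.c_[S[:,:2],np.ones(len(S))]; c=np.linalg.lstsq(A,S[:,2],rcond=None)[0]
    r=S[:,2]-A@c; m=abs(r)<6; c=np.linalg.lstsq(A[m],S[m,2],rcond=None)[0]
    return c[:2].round(4), 'z at centre(35,0)',round(c@[35,0,1],1)
print(plane(d,range(192,260),range(213,239)))
print('initial',plane(ref,range(204,266),range(203,231)))
print('ledge now',plane(d,range(165,190),range(194,210)),'deck',plane(d,range(162,182),range(216,240)))
E
python3 dep.py 10
python3 - <<'E'
from h import *
for z in (.055,.062):
  rep('scene',[(65,-90,20,210,338),(-65,-90,20,228,170),(-65,90,20,569,156),(15,40,20,482,264),(15,-40,20,318,269)],z)
E
```

```text
(array([ 0.002 , -0.0002]), 'z at centre(35,0)', np.float64(73.2))
scene [33.49633193 -0.22170867  0.        ] -0.3312957579757526 [[-0.7, 1.7], [0.1, -1.1], [0.6, -0.5], [-0.1, -0.4], [0.1, -0.2]]
scene [40.75460075  0.336195    0.        ] -0.23349604746675284 [[-1.0, 2.0], [-0.2, -1.3], [1.0, -0.8], [0.2, -0.4], [0.1, -0.2]]Traceback (most recent call last):
  File "dep.py", line 13, in <module>
    print('initial',plane(ref,range(204,266),range(203,231)))
                    ~~~~~^^^^^^^^^^^^^^^^^^^^^^^^^^^^^^^^^^^
  File "dep.py", line 7, in plane
    P=np.array([pix2w('scene',u,v,d[v,u]) for u in us for v in vs if d[v,u]>0])
                ~~~~~^^^^^^^^^^^^^^^^^^^^
  File "h.py", line 7, in pix2w
    c,f=cal(n); p=np.array([(u-c['cx'])/f*d,(v-c['cy'])/f*d,d])
        ~~~^^^
  File "h.py", line 5, in cal
    c=bot.calibration(n); f=192/np.tan(np.radians(c['fovy'])/2); return c,f
ValueError: time passes only in moves, steps and waits
```

View pics/top10c.png

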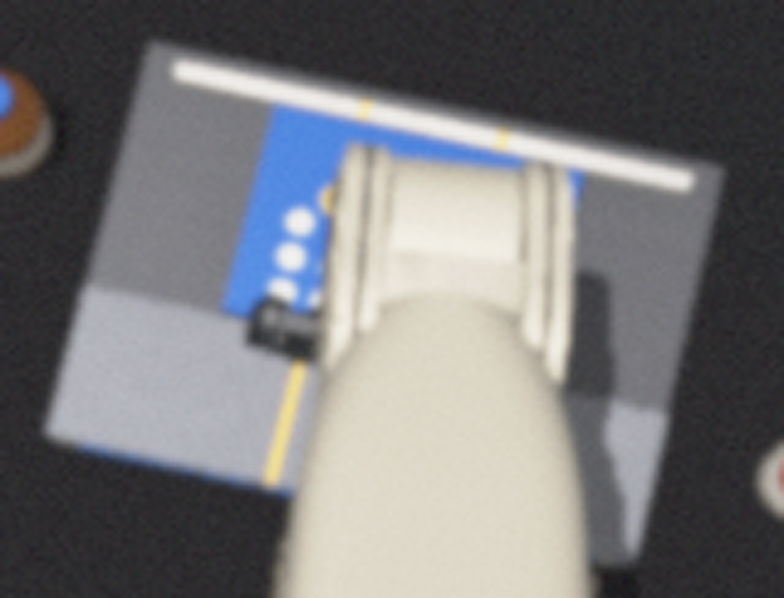

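Emit:
{"op": "jog_arm", "data": {
  "jaw": [0,0,0,0,0,0,0,0],
  "linear": [
    [0,-0.01,0],
    [0,-0.025,0],
    [0,-0.035,-0.01],
    [0,-0.04,-0.04],
    [0,-0.045,-0.08],
    [0,-0.06,-0.11],
    [0,-0.1,-0.11],
    [0,-0.13,-0.11]
  ],
  "delta_rot": [
    [0,0,0],
    [0,0,0],
    [0,0,0],
    [0,0,0],
    [0,0,0],
    [0,0,0],
    [0,0,0],
    [0,0,0]
  ]
}}

```text
clock: 16.38
eef_pos: [0.4086, -0.02, 0.1857]
tool_rot: [0.777, 0.63, 0.003, 0.002]
ft_force: [-1.3, 0.7, -0.6]
grip_width: 0.0853
```

```bash
sed -i 's/^def cal(n):/import functools\n@functools.lru_cache(None)\ndef cal(n):/' h.py; python3 look.py 11 -40; python3 dep.py 11
```

```text
t 16.3833 now sh [-168.7   -0.5] z 0.1857 F [-1.3  0.7 -0.6] w 0.08531720991997482 target w [ 0.5347 -0.0461  0.074 ]
linear [0.0004 0.1279 0.1127] rot [ 0.42 -0.07  0.01]
(array([0.0008, 0.0012]), 'z at centre(35,0)', np.float64(73.3))
initial (array([-0.001 ,  0.0021]), 'z at centre(35,0)', np.float64(80.2))
ledge now (array([0.0024, 0.0035]), 'z at centre(35,0)', np.float64(60.7)) deck (array([ 0.0018, -0.0029]), 'z at centre(35,0)', np.float64(52.6))
```

View pics/scene11c.png

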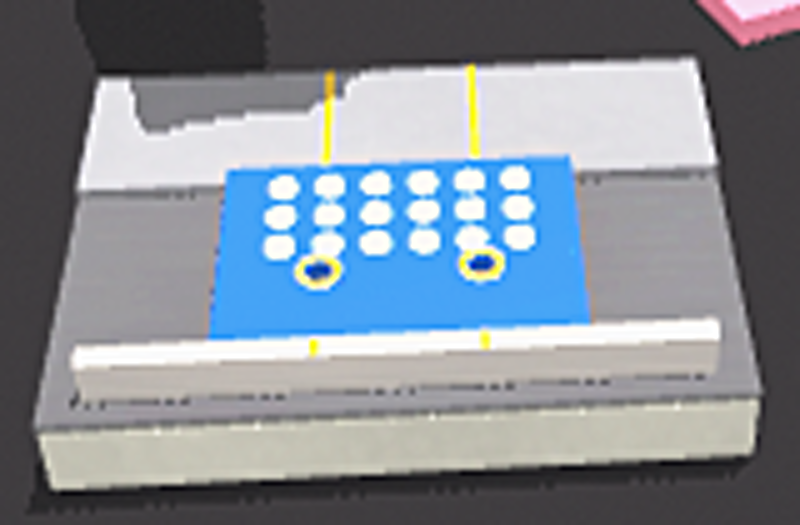

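View pics/top11c.png

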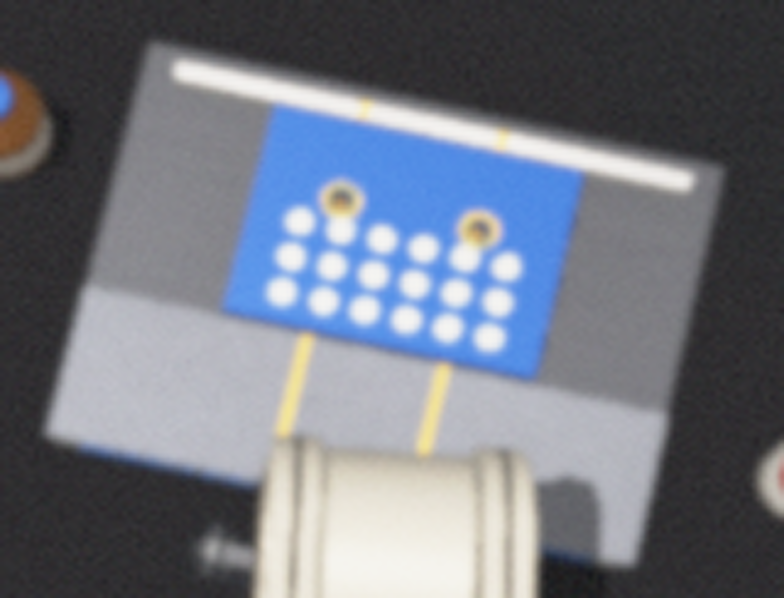

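Run:
```python
from h import *
rep('top',[(-65,90,20,224,311),(-65,-90,20,538,378),(15,40,20,342,199),(15,-40,20,478,230)],.055)
rep('scene',[(-65,-90,20,227,170),(-65,90,20,570,156),(15,40,20,482,264),(15,-40,20,318,270)],.055)
im,d=bot.camera('top'); a=cv2.imread('pics/top0.png')[:,:,::-1]
for nm,(u,v) in dict(bottle=(219,132),beaker=(398,156),jar=(386,209)).items():
    t=a[v-16:v+16,u-16:u+16]; s=im[v-24:v+24,u-24:u+24]
    m=cv2.matchTemplate(np.ascontiguousarray(s),np.ascontiguousarray(t),cv2.TM_CCOEFF_NORMED); _,mx,_,l=cv2.minMaxLoc(m); print(nm,mx,l,'(8,8)=unmoved')
o=bot.get_obs(); print(o['clock'],o['ft_force'],abs(o['joint_vel']).max())
bot.job_done()
```

```text
top [35.4834249  -0.32348339  0.        ] 0.29359538180459327 [[0.1, -0.1], [-0.3, -0.3], [-0.1, 0.4], [0.3, -0.0]]
scene [35.6678838 -0.4167508  0.       ] 0.24805121419436804 [[-0.1, -0.3], [0.1, -0.2], [-0.0, 0.1], [0.1, 0.3]]
bottle 0.9964402318000793 (8, 8) (8,8)=unmoved
beaker 0.9991940259933472 (8, 8) (8,8)=unmoved
jar 0.998016357421875 (8, 8) (8,8)=unmoved
16.5833 [-0.02699513 -0.48162486  0.14571511] 0.04574492937546625
the job is handed in; nothing more can be done
```

The blue plate is seated on both brass pins and the job is handed in at 16.6 s. No verdict comes back, so this rests on my own checks.

I nudged the plate sideways from its +y side with the open fingers. I then pushed it from behind, which squared it but let it drift about 5 mm towards +y. A second side nudge corrected that, and a last push took it to the fence, where it dropped.

**Last checks**
- **Position:** the two cameras put the plate at shaker x ≈ 35.5, y ≈ -0.4 mm, turned about 0.3°. The target is x = 35, y = 0, and brass shows in both holes.
- **Height and tilt:** its top is 6.9 mm lower than at the start, against the 7 mm step, and it is flat within about 0.002 rad. Depth readings run about 2 mm low everywhere, which fits the calibration error.
- **Bystanders:** the bottle, beaker and jar had not moved in the top picture.
- **Robot:** the arm was clear and touching nothing.

One check disagreed: while the fingers were still on the plate, a fit gave x ≈ 33.5 mm. I had included a corner hidden by the fence, and leaving it out in the later picture gave the values above. One check script also stopped with an error after too many calibration calls; I fixed and reran it.

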